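# Fit the T-key on the cam vice and lock the jaw

## Task

Clamp the steel block in the little cam vice: stand the T-handled square socket key on the vice's square spindle, find by feel how it must be turned to go on, and press it fully home. Then swing the key clockwise (seen from above; pushing on its bar is enough) until it stops and the jaw is shut on the block, and leave the key standing home on the spindle. Do not let the tall key or the bottle fall over, and leave the bottle and the wooden block where they stand.

Things in the scene. Friction and masses are not known exactly. Their poses are not given: they have to be found in the camera images.
- key_stem (a point): Loose steel T-key, 0.25 kg (varies), standing upright on its foot, top-heavy and easily tipped. This point is the middle of its square stem (16 x 16 mm), on the key's axis, 68 mm above the underside of the foot; the stem is free to grip from 42 to 94 mm above the underside. z points up the stem, x along the crossbar. Pads closing along y across the stem pass either side of the bar.
- key_bar (a point): Middle of the key's crossbar, on the key's axis, 102 mm above the underside of the foot. The bar is 10 mm round and reaches 60 mm each way along the key's x, ending in 18 mm balls; a boss 26 x 13 x 17 mm joins it to the stem.
- key_foot (a point): Centre of the underside of the key's foot, the mouth of its square bore. The foot is a dark steel block 32 x 32 mm, 42 mm high; the bore is 15.2 mm square and 36 mm deep from below, its sides parallel to the key's x and y.
- spindle_seat (a point): Fixed point on the vice's upright spindle axis, at the flat round shoulder (44 mm across, 42 mm above the bench) where the key's foot sits when home. Does not turn with the spindle. x points from the spindle to the jaws, z up. The vice (grey base 172 x 90 mm, fixed) has jaws 56 mm high, 28 to 113 mm along x from here; clockwise turning moves the near jaw 8 mm at most, onto the block.
- spindle_square (a point): Fixed point on the axis at the top of the spindle's 14 mm square, 20 mm above the shoulder. The square's angle is not reported: at the start it is 0.42 to 1.27 rad anticlockwise (from above) of shut. When shut, at a hard stop, its sides lie along this frame's x and y. The key stops here until its bore lines up within about 5 degrees. The spindle turns stiffly (0.15 N m) and stays where left.
- spindle_nose (a point): Fixed point at the tip of the spindle, on its axis, 32 mm above the shoulder. Above the square the spindle ends in a round nose 14 mm across and 12 mm tall, its top 4 mm coned down to 7 mm, which centres the key. Two sprung detent balls in the square, 13 mm above the shoulder, keep the key from sliding home by its own weight: pressing it home takes a push of 8 to 25 N.
- bottle: Bystander: a small capped rinse bottle, 37 mm across, 88 mm tall, upright and loose; origin at the centre of its underside.
- wood_block: Bystander: a loose wooden block 51 x 48 x 42 mm; origin at the centre of its underside. Mind also a fixed upright steel rod, 15 mm thick, at the bench's front edge (x 0.272, y 0.015, up to z 0.93): vice and key stand to its left (+y), so swing an arm past it only drawn in close over its base. From it a motor hangs 0.57 m up at x 0.31 to 0.36, y 0.46 to 0.52.

How it is judged:
On the way, in this order (a step that is already met when the one before it is completed fails the run):
1. the key is pressed home on the spindle before the jaw is shut (z of key_foot in the frame of spindle_seat below 0.003 m and horizontal distance between key_foot and spindle_seat below 0.004 m), for 0.1 s.
2. the key, home on the spindle, is turned to the stop: the jaw is shut (horizontal distance between key_foot and spindle_seat below 0.004 m and z of key_foot in the frame of spindle_seat below 0.006 m and (angle between the x axis of key_foot and the x axis of spindle_seat, either way round below 0.15 rad or angle between the y axis of key_foot and the x axis of spindle_seat, either way round below 0.15 rad)), for 0.1 s.
At the end, for the whole second after the job is handed in: The spindle is turned clockwise to its stop, so that the jaw is shut: the key's sides lie within 0.15 rad of the vice's; the key stands released and at rest on the spindle, its foot within 4 mm of the shoulder in height and within 4 mm of its axis, tilted less than 0.12 rad (z of key_foot in the frame of spindle_seat below 0.004 m and horizontal distance between key_foot and spindle_seat below 0.004 m and (angle between the x axis of key_foot and the x axis of spindle_seat, either way round below 0.15 rad or angle between the y axis of key_foot and the x axis of spindle_seat, either way round below 0.15 rad) and angle between key_foot's own z axis and vertical below 0.12 rad and linear speed of key below 0.02 m/s); the robot touches nothing.
It fails at once if the key tipped over (more than 0.7 rad) (angle between key_foot's own z axis and vertical above 0.7 rad).
It fails at once if the bottle tipped or pushed away (angle between bottle's own z axis and vertical above 0.5 rad or distance of bottle from where it was at the start of the episode above 0.03 m).
It fails at once if the wooden block pushed away (distance of wood_block from where it was at the start of the episode above 0.03 m).
It also fails if it takes over 64 s, if anything falls off the work surface, if the arm or the gripper's body presses on something with over 40 N, if the wrist force passes 120 N, or if a joint passes its speed limit or range.

## Robot

A 6-joint arm with a two-finger parallel gripper is mounted at the origin on a cart in front of the work surface, level with it; the furniture and walls round the work are solid. World frame = base frame: x ahead of the robot, y to its left, z up, the work surface at z = 0. Lengths are in m, angles in rad, forces in N, time in s.
With the tool pointing down it reaches from about 0.425 to 0.925 m from the base axis. Payload 12.5 kg.
Tool frame: the origin (TCP) lies midway between the tips of the shut fingers; the grasp point (between the pads) lies 19 mm behind it (r.grip_depth is the distance from the TCP to the grasp point, in m); z points along the fingers, y is the line along which they close (so a half turn about z gives the same grasp; the last joint's range is limited). The gripper opens to 85 mm and grips with 20 to 120 N. Pads are 22 mm wide; open, the fingers measure 114 mm over their backs; the gripper's body (76 mm by 85 mm) begins 54 mm behind the grasp point. The pads swing forward as they close: fully open they stand 13 mm farther back than shut.
Start: joints at [1.243, 0.491, 1.559, -0, 1.092, -0.106], TCP at [0.137, 0.61, 0.209] pointing down, gripper open.
Joint ranges: [-3.1, 3.1], [-0.84, 2.19], [0.05, 2.79], [-1.13, 4.28], [0.06, 2.93], [-2.69, 2.69]. Speed limits (rad/s): [2.22, 2.22, 2.79, 3.14, 3.14, 3.14].

## Interface

Orientations are given as a unit quaternion [x, y, z, w].
In Python, from cell import r gives the robot as it stands. The module is installed in compiled form; this text tells all that it offers.
- The arm moves only by the tool servo_tool, never from a script. Its arguments are lists of equal length, an entry for each row: "jaw": the opening, from 0 (shut) to 1 (fully open); "xyz": the shift along the tool's x, y, z in mm, a list of three; "twist": the turn about the tool's z in rad. In form: {"jaw": [jaw, ...], "xyz": [[x, y, z], ...], "twist": [twist, ...]}. A call has 1 to 8 rows; each row shifts and turns the commanded pose from where the row before left it, along the tool's axes as they then stand; what a row does not reach is not made up. A row lasts 1/8 s, in which the tool goes at most 62.5 mm and 10.7 degrees, less where a joint would pass 70% of its speed; a pose out of reach is approached as far as the arm can. A call with a gripper value outside its range is refused whole. The fingers move at their own pace and stop on an object; "newtons" is the grip in N (left out, the last holds). Time passes only in rows, so rows that do not move let the fingers close. It gives the time, the measured TCP pose, the force, the opening and the grip force at its end, in the units of the state.
- r.get_obs(): the state, without advancing time (a new reading comes with each control period).
- r.snapshot(name): name is "scene" or "top" or "wrist"; returns a dict with "image" (420x560x3 uint8, red, green, blue), "range_z" (420x560 float32, m along the optical axis (not along the pixel's ray), 0 where there is no reading), "K" (3x3 intrinsics, pixels), "R" (3x3) and "t" (3): a world point X has camera coordinates R X + t. Camera axes: x right, y down, z forward; pixel columns grow to the right and rows downward; lengths in m; the calibration is good to about 2 mm. A picture is of the moment at which its call begins.
- r.job_done(): hands the job in; it is judged then, once.
The state is a dict: "t": time; "joint_positions": joint angles; "joint_velocities": joint speeds; "tau": joint torques, N m; "tool_pos": TCP position; "tool_rot": TCP orientation; "contact_force": force on the tool from outside, world axes, zero at the start; "torque": the same for the moment, N m; "finger_gap": finger opening in m; "grasp_force": force on a finger pad.
Only numpy, scipy, OpenCV 4.12 (cv2) and the standard library are available. Lean on these libraries where they do the work, as an engineer would, in place of code of your own. Each camera call takes 0.05 s, during which the arm holds its last target. There are 200 camera calls.

## Working session

There is one attempt and no reset: what is moved stays moved. The work goes in short steps, Python scripts to look and compute and a tool call to move; the robot and the scene stay as the last step left them, time stands still between calls to the robot, and variables do not carry over. Pictures are saved under pics/ and viewed, at most 10 in all, crops included, and the job is handed in when it is done.

Besides the shell and the picture viewer there is one more tool, called after ">>>" by a JSON object that holds its "api" and its "payload", one argument or row to a line. servo_tool: Moves the arm, as the interface text tells. Its arguments: {"type":"object","properties":{"jaw":{"type":"array"},"xyz":{"type":"array"},"twist":{"type":"array"},"newtons":{"type":"number"}},"required":["jaw","xyz","twist"]}

```bash
mkdir -p pics; cat > h.py <<'E'
import numpy as np, cv2
from cell import r
def snap(n,save=None):
    s=r.snapshot(n)
    if save: cv2.imwrite('pics/'+save,cv2.cvtColor(s['image'],cv2.COLOR_RGB2BGR))
    return s
def cloud(s):
    z=s['range_z']; v,u=np.mgrid[:z.shape[0],:z.shape[1]]
    K=s['K']; c=np.stack([(u-K[0,2])/K[0,0]*z,(v-K[1,2])/K[1,1]*z,z],-1)
    w=(c-s['t'])@s['R']; w[z==0]=np.nan
    return w
E
python3 - <<'E'
from h import *
for n in ['scene','top']:
    s=snap(n,n+'0.png'); np.savez(n+'0.npz',**s); w=cloud(s)
    print(n,s['K'][0,0],-s['R'].T@s['t'],s['R'][2])
a=cv2.imread('pics/scene0.png');b=cv2.imread('pics/top0.png')
o=r.get_obs();print(o['tool_pos'],o['tool_rot'],o['finger_gap'],o['t'])
E
```

```text
scene 510.7961510872036 [ 0.14533609 -0.35371687  0.75033264] [ 0.4069362   0.5872564  -0.69966624]
top 511.40374635528434 [0.39506713 0.21691886 0.9288593 ] [ 0.16342466 -0.00264657 -0.98655227]
[0.13741559 0.60947713 0.20857912] [ 1.10698881e-01  9.93853862e-01 -4.96082525e-04 -1.08469078e-04] 0.08546912641557129 0.1
```

View pics/scene0.png

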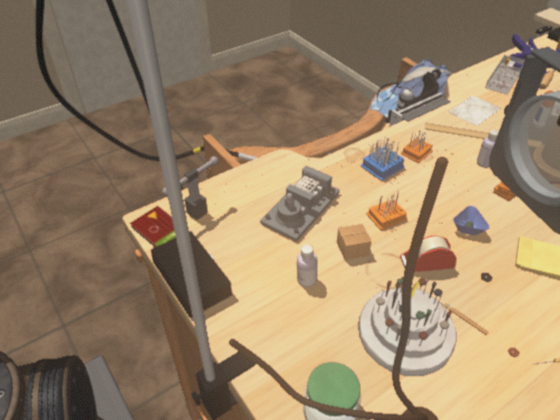

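View pics/top0.png

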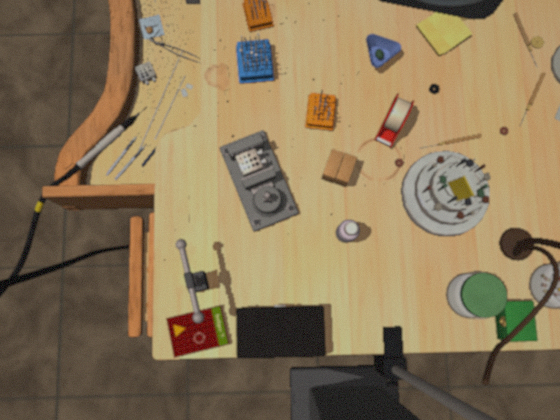

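The top view shows the key (boss about (196,281), balls (181,244) and (199,318)), the vice with its spindle at about (268,198), the bottle at (348,231) and the wood block at (340,167).

```bash
python3 - <<'E'
from h import *
s=dict(np.load('top0.npz')); w=cloud(s)
for n,(u,v) in dict(ballA=(181,244),ballB=(198,318),boss=(191,281),spin=(268,198),foot=(201,283),bottle=(348,229),wood=(340,167),shoulder=(258,205)).items():
    print(n,np.round(w[v,u],4), np.round(np.nanmedian(w[v-1:v+2,u-1:u+2].reshape(-1,3),0),4))
def reg(u0,u1,v0,v1,z0,z1):
    p=w[v0:v1,u0:u1].reshape(-1,3); p=p[(p[:,2]>z0)&(p[:,2]<z1)]; return p
p=reg(170,215,230,330,.09,.125); c=p.mean(0); U,S,V=np.linalg.svd((p-c)[:,:2],full_matrices=False)
t=(p-c)[:,:2]@V[0]; print('bar',len(p),c,V[0],np.arctan2(V[0,1],V[0,0]),t.min(),t.max(), c[:2]+V[0]*(t.min()+t.max())/2)
p=reg(170,215,230,330,.03,.05);print('foot',len(p),p.mean(0) if len(p) else 0,p.min(0),p.max(0))
p=reg(215,300,125,235,.012,.035);
base=reg(215,300,125,235,.01,.2)
rect=cv2.minAreaRect(base[:,:2].astype(np.float32)*1000);print('base',rect, np.round(cv2.boxPoints(rect)))
for z0,z1 in [(.036,.046),(.046,.06),(.06,.08)]:
    p=reg(215,300,125,235,z0,z1); print(z0,len(p),np.round(np.median(p,0),4),p.min(0).round(3),p.max(0).round(3))
p=reg(255,282,180,215,.064,.08);print('nose',len(p),p.mean(0))
p=reg(245,290,180,220,.037,.046);
(cx,cy),R=cv2.minEnclosingCircle(p[:,:2].astype(np.float32)*1000);print('shoulder',cx,cy,R,p.mean(0))
im=cv2.imread('pics/top0.png');cv2.imwrite('pics/c1.png',cv2.resize(im[120:340,150:360],None,fx=2.7,fy=2.7,interpolation=cv2.INTER_CUBIC))
E
```

```text
ballA [0.4872 0.3686 0.1113] [0.4872 0.3686 0.1113]
ballB [0.3699 0.3413 0.1113] [0.3699 0.3411 0.1127]
boss [0.4278 0.3521 0.113 ] [0.4278 0.3522 0.1113]
spin [0.5665 0.2277 0.0735] [0.567  0.2277 0.0724]
foot [0.4267 0.3464 0.0435] [0.4267 0.3464 0.0439]
bottle [0.5079 0.096  0.0878] [0.5079 0.0961 0.0883]
wood [0.6253 0.0986 0.0445] [0.6255 0.0981 0.0424]
shoulder [0.5608 0.246  0.0416] [0.5608 0.246  0.0421]
bar 669 [0.42835728 0.3548218  0.10776906] [-0.97259307 -0.23251393] -2.9069309948837065 -0.06907232824191056 0.06747591411210815 [0.42913361 0.3550074 ]
foot 169 [0.42936099 0.34711636 0.041927  ] [0.4102492  0.33689326 0.03016846] [0.4475027  0.36895761 0.04947128]
base ((613.1997680664062, 245.1069793701172), (171.65362548828125, 89.83293914794922), 20.96887969970703) [[517. 256.]
 [549. 172.]
 [709. 234.]
 [677. 318.]]
0.036 963 [0.5946 0.2428 0.0433] [0.548 0.207 0.036] [0.672 0.298 0.046]
0.046 880 [0.6459 0.2554 0.0537] [0.564 0.213 0.046] [0.686 0.299 0.06 ]
0.06 74 [0.5702 0.2292 0.0716] [0.564 0.222 0.06 ] [0.677 0.289 0.078]
nose 60 [0.57054193 0.22868681 0.07190807]
shoulder 576.3698120117188 237.93765258789062 34.15517807006836 [0.57196489 0.23009578 0.04236407]
```

View pics/c1.png

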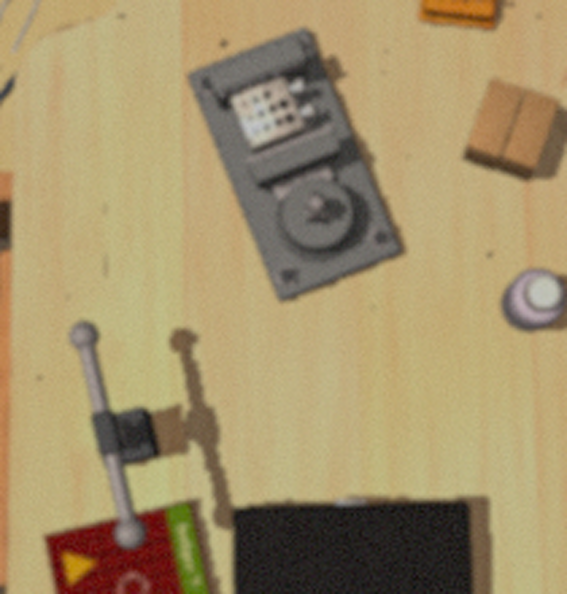

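>>> {"api": "servo_tool", "payload": {
  "jaw": [1,1,1,1],
  "xyz": [
    [0,-40,0],
    [0,-40,0],
    [0,-40,0],
    [0,-35,0]
  ],
  "twist": [0,0,0,0]
}}

```text
t: 0.6
tool_pos: [0.1029, 0.457, 0.2089]
tool_rot: [0.111, 0.994, -0.0, -0.0]
contact_force: [0.5, 0.2, 0.2]
finger_gap: 0.0854
grasp_force: 0.0
```

>>> {"api": "servo_tool", "payload": {
  "jaw": [1,1,1,1,1,1,1,1],
  "xyz": [
    [-36,-12.4,0],
    [-36,-12.4,0],
    [-36,-12.4,0],
    [-36,-12.4,0],
    [-36,-12.4,0],
    [-36,-12.4,0],
    [-36,-12.4,0],
    [-36,-12.4,0]
  ],
  "twist": [0,0,0,0,0,0,0,0]
}}

```text
t: 1.6
tool_pos: [0.3634, 0.2975, 0.209]
tool_rot: [0.111, 0.994, -0.0, -0.0]
contact_force: [0.4, 0.5, 0.2]
finger_gap: 0.0854
grasp_force: 0.0
```

>>> {"api": "servo_tool", "payload": {
  "jaw": [1,1,1,1],
  "xyz": [
    [0,0,0],
    [0,0,0],
    [0,0,0],
    [0,0,0]
  ],
  "twist": [-0.15,-0.15,-0.157,0]
}}

```text
t: 2.1
tool_pos: [0.3624, 0.2983, 0.209]
tool_rot: [-0.117, 0.993, -0.0, -0.0]
contact_force: [-0.1, 0.4, 0.3]
finger_gap: 0.0855
grasp_force: 0.0
```

>>> {"api": "servo_tool", "payload": {
  "jaw": [1,1,1,1],
  "xyz": [
    [-26,13.3,0],
    [-26,13.3,0],
    [-26,13.3,0],
    [0,0,0]
  ],
  "twist": [0,0,0,0]
}}

```text
t: 2.6
tool_pos: [0.4298, 0.356, 0.2085]
tool_rot: [-0.116, 0.993, -0.0, -0.0]
contact_force: [0.6, -0.7, -0.4]
finger_gap: 0.0852
grasp_force: 0.0
```

```bash
cat > key.py <<'E'
from h import *
import sys
s=snap('wrist',sys.argv[1]); w=cloud(s)
o=r.get_obs(); print(o['tool_pos'],o['tool_rot'],o['joint_positions'])
m=(np.abs(w[...,0]-.429)<.09)&(np.abs(w[...,1]-.355)<.09)
def ax(p):
    c=p.mean(0); V=np.linalg.svd((p-c)[:,:2],full_matrices=False)[2]; t=(p-c)[:,:2]@V[0]
    return len(p),c,np.arctan2(*(V[0]*np.sign(V[0,0]))[::-1]),t.min(),t.max(),c[:2]+V[0]*(t.min()+t.max())/2
print('bar',ax(w[m&(w[...,2]>.095)&(w[...,2]<.125)]))
p=w[m&(w[...,2]>.037)&(w[...,2]<.047)]
if len(p): print('foot',cv2.minAreaRect(p[:,:2].astype(np.float32)*1000),p.mean(0))
E
python3 key.py w1.png
```

```text
[0.42891235 0.35536527 0.20850245] [-1.16016719e-01  9.93247129e-01 -1.96159645e-04 -4.72965028e-04] [ 5.73272083e-01  3.95495048e-01  1.72753576e+00  7.66917015e-05
  1.01958382e+00 -1.23012161e+00]
bar (2332, array([0.42500435, 0.35467017, 0.1071102 ]), np.float64(0.23659920853949595), np.float64(-0.06238151221944296), np.float64(0.07331361743840509), array([0.43031812, 0.3559514 ]))
foot ((396.56768798828125, 315.12646484375), (150.30775451660156, 46.2319450378418), 48.46965026855469) [0.38165632 0.30012863 0.03943601]
```

View pics/w1.png

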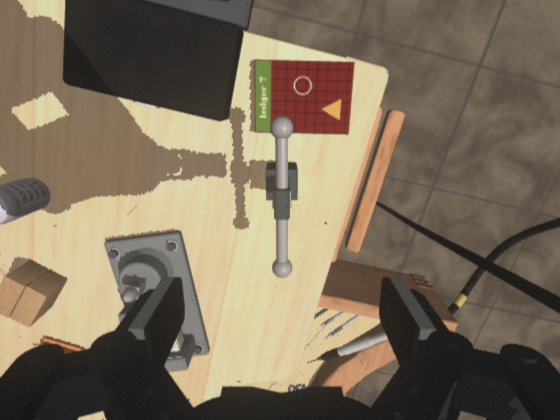

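>>> {"api": "servo_tool", "payload": {
  "jaw": [1,1,1,1,1,1,1],
  "xyz": [
    [-1,0,30],
    [0,0,30],
    [0,0,30],
    [0,0,30],
    [0,0,25],
    [0,0,14],
    [0,0,0]
  ],
  "twist": [0,0,0,0,0,0,0]
}}

```text
t: 3.52
tool_pos: [0.4295, 0.3552, 0.0498]
tool_rot: [-0.117, 0.993, -0.0, -0.001]
contact_force: [-0.4, 0.1, 0.4]
finger_gap: 0.0852
grasp_force: 0.0
```

>>> {"api": "servo_tool", "payload": {
  "jaw": [0.6,0.4,0.3,0.2,0,0,0,0],
  "xyz": [
    [0,0,0],
    [0,0,0],
    [0,0,0],
    [0,0,0],
    [0,0,0],
    [0,0,0],
    [0,0,0],
    [0,0,0]
  ],
  "twist": [0,0,0,0,0,0,0,0],
  "newtons": 90
}}

```text
t: 4.53
tool_pos: [0.4301, 0.3559, 0.0506]
tool_rot: [-0.117, 0.993, 0.0, 0.0]
contact_force: [-0.4, -0.0, 6.0]
finger_gap: 0.0141
grasp_force: 88.0
```

>>> {"api": "servo_tool", "payload": {
  "jaw": [0,0,0,0,0,0],
  "xyz": [
    [0,0,-10],
    [0,0,-20],
    [0,0,-25],
    [0,0,-25],
    [0,0,-16],
    [0,0,0]
  ],
  "twist": [0,0,0,0,0,0]
}}

```text
t: 5.28
tool_pos: [0.4303, 0.3558, 0.147]
tool_rot: [-0.117, 0.993, 0.0, 0.001]
contact_force: [0.4, -0.5, -2.4]
finger_gap: 0.0135
grasp_force: 87.9
```

>>> {"api": "servo_tool", "payload": {
  "jaw": [0,0,0,0,0,0,0,0],
  "xyz": [
    [-11.6,-17,0],
    [-16,-23,0],
    [-16,-23,0],
    [-16,-23,0],
    [-16,-23,0],
    [-16,-23,0],
    [-15.6,-24,0],
    [0,0,0]
  ],
  "twist": [0,0,0,0,0,0,0,0]
}}

```text
t: 6.28
tool_pos: [0.5719, 0.2265, 0.1447]
tool_rot: [-0.116, 0.993, -0.0, -0.001]
contact_force: [-0.3, -0.2, -2.1]
finger_gap: 0.0143
grasp_force: 88.1
```

```bash
python3 - <<'E'
from h import *
o=r.get_obs();print(o['tool_pos'],o['tool_rot'],o['contact_force'],o['torque'],o['joint_positions'])
for n in ['wrist','scene','top']:
    s=snap(n,n+'2.png'); np.savez(n+'2.npz',**s)
a=cv2.imread('pics/scene2.png')[130:290,180:400];b=cv2.imread('pics/wrist2.png')[:,100:460]
a=cv2.resize(a,None,fx=2,fy=2,interpolation=cv2.INTER_CUBIC);h=cv2.resize(b,(360,420))
c=np.zeros((420,800,3),np.uint8);c[:320,:440]=a;c[:,440:]=h;cv2.imwrite('pics/m2.png',c)
E
```

```text
[0.57192433 0.2265479  0.14471202] [-1.16029912e-01  9.93245444e-01 -2.02288793e-04 -7.11040720e-04] [-0.26386674 -0.18604994 -2.06367451] [ 0.01094511  0.03839047 -0.00766116] [ 2.69902916e-01  5.45758007e-01  1.65237370e+00 -2.24842035e-04
  9.44928199e-01 -1.53334533e+00]
```

View pics/m2.png

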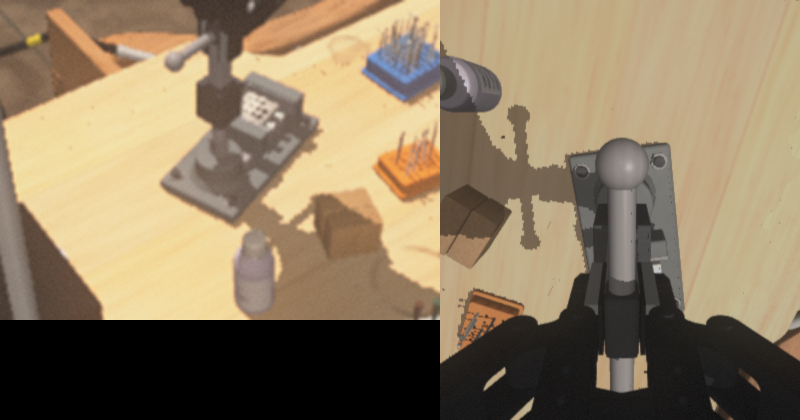

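>>> {"api": "servo_tool", "payload": {
  "jaw": [0,0,0,0,0,0],
  "xyz": [
    [0.7,2.2,0],
    [0,0,8],
    [0,0,7],
    [0,0,4],
    [0,0,3],
    [0,0,0]
  ],
  "twist": [0.09,0,0,0,0,0]
}}

```text
t: 7.18
tool_pos: [0.5694, 0.2308, 0.1239]
tool_rot: [-0.073, 0.997, 0.0, -0.0]
contact_force: [0.4, -0.4, -1.6]
finger_gap: 0.0141
grasp_force: 88.0
```

>>> {"api": "servo_tool", "payload": {
  "jaw": [0,0,0,0,0],
  "xyz": [
    [0,0,1.5],
    [0,0,1.5],
    [0,0,1.5],
    [0,0,0],
    [0,0,0]
  ],
  "twist": [0,0,0,0,0]
}}

```text
t: 7.8
tool_pos: [0.5704, 0.2308, 0.1207]
tool_rot: [-0.073, 0.997, 0.0, 0.001]
contact_force: [1.4, -1.7, 6.3]
finger_gap: 0.0141
grasp_force: 89.4
```

>>> {"api": "servo_tool", "payload": {
  "jaw": [0,0,0,0],
  "xyz": [
    [-0.5,-1,0],
    [0,0,1],
    [0,0,0],
    [0,0,0]
  ],
  "twist": [0,0,0,0]
}}

```text
t: 8.3
tool_pos: [0.5706, 0.2299, 0.1186]
tool_rot: [-0.073, 0.997, -0.0, 0.001]
contact_force: [5.0, -1.8, 0.9]
finger_gap: 0.0138
grasp_force: 88.3
```

>>> {"api": "servo_tool", "payload": {
  "jaw": [0,0,0,0],
  "xyz": [
    [0,0,1.5],
    [0,0,1.5],
    [0,0,0],
    [0,0,0]
  ],
  "twist": [0,0,0,0]
}}

```text
t: 8.8
tool_pos: [0.5706, 0.2299, 0.1157]
tool_rot: [-0.073, 0.997, 0.0, 0.001]
contact_force: [5.7, -2.4, 1.1]
finger_gap: 0.0141
grasp_force: 88.5
```

>>> {"api": "servo_tool", "payload": {
  "jaw": [0,0,0,0],
  "xyz": [
    [-0.8,-0.5,0],
    [0,0,1],
    [0,0,0],
    [0,0,0]
  ],
  "twist": [0,0,0,0]
}}

```text
t: 9.3
tool_pos: [0.5709, 0.2296, 0.1145]
tool_rot: [-0.073, 0.997, 0.0, -0.0]
contact_force: [5.5, 0.3, -1.5]
finger_gap: 0.0141
grasp_force: 88.3
```

>>> {"api": "servo_tool", "payload": {
  "jaw": [0,0,0,0],
  "xyz": [
    [0,0,1],
    [0,0,1],
    [0,0,0.5],
    [0,0,0]
  ],
  "twist": [0,0,0,0]
}}

```text
t: 9.8
tool_pos: [0.571, 0.2296, 0.1123]
tool_rot: [-0.073, 0.997, 0.0, 0.0]
contact_force: [4.3, -1.4, 3.0]
finger_gap: 0.014
grasp_force: 88.6
```

>>> {"api": "servo_tool", "payload": {
  "jaw": [0,0,0,0],
  "xyz": [
    [-0.6,0,0.5],
    [0,0,0.5],
    [0,0,0.5],
    [0,0,0]
  ],
  "twist": [0,0,0,0]
}}

```text
t: 10.3
tool_pos: [0.5715, 0.2294, 0.1104]
tool_rot: [-0.073, 0.997, -0.0, -0.0]
contact_force: [3.9, -2.6, 1.1]
finger_gap: 0.0142
grasp_force: 88.5
```

>>> {"api": "servo_tool", "payload": {
  "jaw": [0,0,0,0,0],
  "xyz": [
    [0,0,0],
    [0,0,0],
    [0,0,0],
    [0,0,0],
    [0,0,0]
  ],
  "twist": [0.03,0.03,0.03,0.03,0]
}}

```text
t: 10.92
tool_pos: [0.5713, 0.2297, 0.1104]
tool_rot: [-0.012, 1.0, 0.0, -0.0]
contact_force: [4.3, 0.1, -3.2]
finger_gap: 0.014
grasp_force: 87.9
```

>>> {"api": "servo_tool", "payload": {
  "jaw": [0,0,0,0],
  "xyz": [
    [0,0,0.8],
    [0,0,0.7],
    [0,0,0],
    [0,0,0]
  ],
  "twist": [0,0,0,0]
}}

```text
t: 11.42
tool_pos: [0.5715, 0.2297, 0.1091]
tool_rot: [-0.013, 1.0, 0.0, -0.0]
contact_force: [3.2, -1.3, -0.5]
finger_gap: 0.0143
grasp_force: 88.3
```

```bash
python3 -c "
from h import *
for i in range(4):
    o=r.get_obs();print(o['tool_pos'],o['contact_force'],o['torque'],o['joint_positions'][5],o['tau'])
    r.snapshot('top')"
```

```text
[0.5714847  0.22968221 0.10908421] [ 3.23684451 -1.29682026 -0.4596979 ] [-1.25489896e-01 -7.52347208e-01 -5.41939892e-04] -1.3213113601556694 [ 9.93629023e-01 -6.37908411e+01 -2.01938170e+01  3.20784319e-01
  9.06895828e-01 -8.29914847e-03]
[0.57148299 0.22963872 0.10907803] [ 3.45738528 -0.72703676  0.12519953] [-0.08565468 -0.72161974  0.05331226] -1.3212405450606688 [ 9.80525874e-01 -6.37876511e+01 -2.02020156e+01  3.15805105e-01
  9.01467707e-01 -7.93775223e-03]
[0.57153834 0.22963402 0.10911088] [ 3.31866737 -1.28118716 -1.2721984 ] [-0.13553912 -0.72586545  0.01111389] -1.3212596942960864 [ 9.64864120e-01 -6.37834024e+01 -2.02108544e+01  3.10873641e-01
  8.96525849e-01 -7.58097041e-03]
[0.57146426 0.22967628 0.10909404] [ 3.23789216 -0.60320144 -1.40075637] [-0.12654134 -0.74468755 -0.03206172] -1.3212126212452504 [ 9.50766988e-01 -6.37818289e+01 -2.02184916e+01  3.06245266e-01
  8.92404467e-01 -7.32259126e-03]
```

>>> {"api": "servo_tool", "payload": {
  "jaw": [0,0,0,0],
  "xyz": [
    [-0.5,0,0.8],
    [0,0,0.7],
    [0,0,0],
    [0,0,0]
  ],
  "twist": [0,0,0,0]
}}

```text
t: 12.12
tool_pos: [0.5718, 0.2297, 0.1074]
tool_rot: [-0.013, 1.0, -0.0, -0.0]
contact_force: [1.8, -0.9, -2.0]
finger_gap: 0.0136
grasp_force: 88.1
```

>>> {"api": "servo_tool", "payload": {
  "jaw": [0,0,0,0],
  "xyz": [
    [0,0,0.8],
    [0,0,0.7],
    [0,0,0],
    [0,0,0]
  ],
  "twist": [0,0,0,0]
}}

```text
t: 12.62
tool_pos: [0.5721, 0.2297, 0.1062]
tool_rot: [-0.013, 1.0, 0.0, 0.0]
contact_force: [1.1, -0.4, 1.8]
finger_gap: 0.0141
grasp_force: 88.5
```

```bash
python3 - <<'E'
from h import *
o=r.get_obs();print(o['tool_pos'],o['contact_force'],o['torque'])
s=snap('scene','s3.png')
a=s['image'][130:250,200:350,::-1]
cv2.imwrite('pics/m3.png',cv2.resize(a,None,fx=4,fy=4,interpolation=cv2.INTER_CUBIC))
w=cloud(s)
m=(np.abs(w[...,0]-.5705)<.03)&(np.abs(w[...,1]-.2287)<.03)
p=w[m]
for z in np.arange(.036,.13,.004):
    q=p[(p[:,2]>=z)&(p[:,2]<z+.004)]
    if len(q):print(round(z,3),len(q),q.mean(0).round(4))
E
```

```text
[0.57213386 0.22967546 0.10620635] [ 1.09579295 -0.40068193  1.79087268] [-0.18209964 -0.32408803  0.03147704]
0.036 62 [0.565  0.2166 0.0385]
0.04 161 [0.5678 0.2226 0.0416]
0.044 11 [0.572  0.2195 0.0447]
0.052 6 [0.567  0.2186 0.0554]
0.056 27 [0.5666 0.2224 0.0583]
0.06 36 [0.5666 0.22   0.0621]
0.064 34 [0.566  0.2203 0.066 ]
0.068 35 [0.5657 0.221  0.07  ]
0.072 36 [0.5649 0.2216 0.074 ]
0.076 33 [0.5683 0.2198 0.0781]
0.08 34 [0.565  0.2208 0.0821]
0.084 34 [0.5664 0.2197 0.0859]
0.088 39 [0.5652 0.2206 0.0902]
0.092 54 [0.567  0.2253 0.0946]
0.096 96 [0.5693 0.2238 0.0974]
0.1 14 [0.5682 0.226  0.1017]
0.104 21 [0.5707 0.2238 0.1063]
0.108 16 [0.5675 0.2276 0.11  ]
0.112 18 [0.5715 0.2237 0.1143]
0.116 22 [0.568  0.2258 0.1182]
0.12 10 [0.5664 0.2263 0.1218]
0.124 10 [0.566  0.2281 0.1262]
0.128 11 [0.5655 0.2246 0.1304]
```

View pics/m3.png

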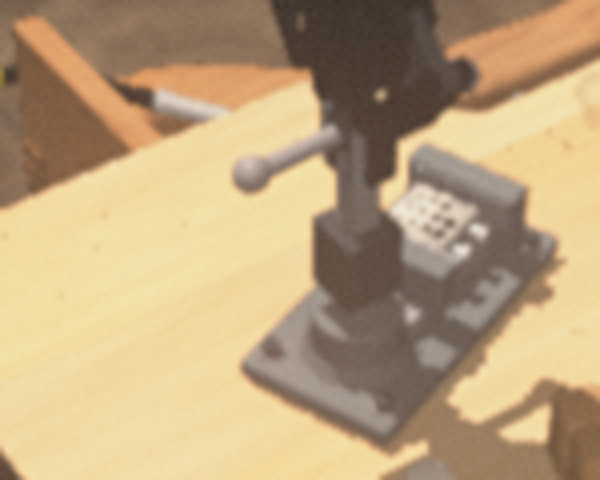

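The foot's underside is at about 0.055, which is below the square's top at 0.062, so the key is already engaged. Next I press it past the detents.

>>> {"api": "servo_tool", "payload": {
  "jaw": [0,0,0,0,0],
  "xyz": [
    [-0.3,0,1],
    [0,0,1],
    [0,0,1],
    [0,0,1],
    [0,0,0]
  ],
  "twist": [0,0,0,0,0],
  "newtons": 110
}}

```text
t: 13.3
tool_pos: [0.5722, 0.2296, 0.1017]
tool_rot: [-0.013, 1.0, -0.0, -0.0]
contact_force: [1.6, 0.3, -2.0]
finger_gap: 0.0134
grasp_force: 109.8
```

>>> {"api": "servo_tool", "payload": {
  "jaw": [0,0,0,0,0],
  "xyz": [
    [0,0,1],
    [0,0,1],
    [0,0,1],
    [0,0,1],
    [0,0,0]
  ],
  "twist": [0,0,0,0,0]
}}

```text
t: 13.92
tool_pos: [0.5722, 0.2297, 0.0978]
tool_rot: [-0.013, 1.0, 0.0, -0.0]
contact_force: [1.6, -0.3, -1.7]
finger_gap: 0.0133
grasp_force: 109.8
```

>>> {"api": "servo_tool", "payload": {
  "jaw": [0,0,0,0,0],
  "xyz": [
    [0,0,1],
    [0,0,1],
    [0,0,1],
    [0,0,1],
    [0,0,0]
  ],
  "twist": [0,0,0,0,0]
}}

```text
t: 14.55
tool_pos: [0.5722, 0.2297, 0.0938]
tool_rot: [-0.013, 1.0, 0.0, -0.0]
contact_force: [1.0, -0.8, -2.2]
finger_gap: 0.0132
grasp_force: 109.8
```

>>> {"api": "servo_tool", "payload": {
  "jaw": [0,0,0,0,0],
  "xyz": [
    [0,0,1],
    [0,0,0.7],
    [0,0,0.5],
    [0,0,0],
    [0,0,0]
  ],
  "twist": [0,0,0,0,0]
}}

```text
t: 15.18
tool_pos: [0.5726, 0.2297, 0.0927]
tool_rot: [-0.013, 1.0, 0.0, 0.0]
contact_force: [-1.2, -1.7, 8.0]
finger_gap: 0.0132
grasp_force: 111.1
```

```bash
cat > st.py <<'E'
from h import *
o=r.get_obs();print(o['t'],o['tool_pos'],o['contact_force'],o['torque'])
w=cloud(snap('scene','s4.png'))
m=(np.abs(w[...,0]-.5705)<.03)&(np.abs(w[...,1]-.2287)<.03)
p=w[m]
for z in np.arange(.036,.11,.004):
    q=p[(p[:,2]>=z)&(p[:,2]<z+.004)]
    if len(q):print(round(z,3),len(q),q.mean(0).round(4))
E
python3 st.py
```

```text
15.175 [0.57255467 0.22971839 0.09269703] [-1.23183044 -1.696032    8.04943363] [-0.36804301  0.11017479 -0.05269641]
0.036 45 [0.5606 0.2175 0.0385]
0.04 91 [0.5663 0.2175 0.0417]
0.044 36 [0.5662 0.2201 0.0459]
0.048 30 [0.5681 0.2211 0.0501]
0.052 36 [0.5651 0.2209 0.0536]
0.056 31 [0.5658 0.2206 0.0579]
0.06 36 [0.5674 0.2198 0.062 ]
0.064 36 [0.5658 0.2208 0.0659]
0.068 33 [0.5663 0.2201 0.0699]
0.072 36 [0.5656 0.222  0.0741]
0.076 37 [0.5663 0.2199 0.0781]
0.08 93 [0.569  0.2248 0.0827]
0.084 49 [0.5686 0.2249 0.085 ]
0.088 15 [0.5699 0.224  0.0894]
0.092 19 [0.5689 0.2249 0.0937]
0.096 21 [0.5689 0.2264 0.0981]
0.1 15 [0.5712 0.2247 0.1021]
0.104 19 [0.5689 0.2252 0.1061]
0.108 12 [0.5666 0.2275 0.1098]
```

>>> {"api": "servo_tool", "payload": {
  "jaw": [0,0,0,0,0,0,0,0],
  "xyz": [
    [0,0,0.4],
    [0,0,0.3],
    [0,0,0],
    [0,0,0],
    [0,0,0],
    [0,0,0],
    [0,0,0],
    [0,0,0]
  ],
  "twist": [0,0,0.08,0.08,0.08,0.08,0.08,0]
}}

```text
t: 16.23
tool_pos: [0.5728, 0.2293, 0.0927]
tool_rot: [0.187, 0.982, 0.0, 0.001]
contact_force: [-1.4, -5.5, 13.9]
finger_gap: 0.0133
grasp_force: 111.8
```

>>> {"api": "servo_tool", "payload": {
  "jaw": [0,0,0,0,0,0],
  "xyz": [
    [0,0,0],
    [0,0,0],
    [0,0,0],
    [0,0,0],
    [0,0,0],
    [0,0,0]
  ],
  "twist": [0.08,0.08,0.08,0.08,0.08,0]
}}

```text
t: 16.98
tool_pos: [0.5728, 0.2294, 0.0927]
tool_rot: [0.378, 0.926, 0.0, 0.001]
contact_force: [-2.8, -3.4, 14.0]
finger_gap: 0.0137
grasp_force: 111.8
```

```bash
python3 -c "
from h import *
o=r.get_obs();print(o['tool_pos'],o['tool_rot'],o['contact_force'],o['torque'],o['joint_positions'])"
```

```text
[0.57278618 0.22938202 0.09266941] [3.78190788e-01 9.25727311e-01 2.76446979e-04 7.72728493e-04] [-2.77128625 -3.40426787 13.96503747] [-0.91013004  0.40579628  0.08040404] [ 2.74131642e-01  6.11089519e-01  1.69343830e+00 -6.92846824e-04
  8.35506076e-01 -5.20517754e-01]
```

>>> {"api": "servo_tool", "payload": {
  "jaw": [0,0,0,0,0,0],
  "xyz": [
    [0,0,0],
    [0,0,0],
    [0,0,0],
    [0,0,0],
    [0,0,0],
    [0,0,0]
  ],
  "twist": [0.08,0.08,0.08,0.08,0.06,0]
}}

```text
t: 17.73
tool_pos: [0.5728, 0.2295, 0.0927]
tool_rot: [0.546, 0.838, 0.0, 0.001]
contact_force: [-2.7, -4.1, 12.9]
finger_gap: 0.0134
grasp_force: 111.8
```

```bash
python3 -c "
from h import *
o=r.get_obs();print(o['tool_pos'],o['tool_rot'],o['contact_force'],o['torque'],o['joint_positions'][5])"
```

```text
[0.57276338 0.22946437 0.09267394] [5.46048474e-01 8.37753179e-01 4.50971202e-04 6.87355127e-04] [-2.66994121 -4.11526296 12.94455246] [-0.86512377  0.43164457  0.07155885] -0.14087975964537774
```

>>> {"api": "servo_tool", "payload": {
  "jaw": [0,0,0,0],
  "xyz": [
    [0,0,0],
    [0,0,0],
    [0,0,0],
    [0,0,0]
  ],
  "twist": [0.03,0.03,0.02,0]
}}

```text
t: 18.23
tool_pos: [0.5728, 0.2295, 0.0927]
tool_rot: [0.579, 0.815, 0.0, 0.001]
contact_force: [-0.9, -4.3, 13.6]
finger_gap: 0.0134
grasp_force: 111.8
```

```bash
python3 -c "
from h import *
o=r.get_obs();print(o['tool_pos'],o['tool_rot'],o['contact_force'],o['torque'],o['joint_positions'][5])"
```

```text
[0.57275766 0.22945312 0.09267129] [5.78830315e-01 8.15447605e-01 4.48364105e-04 6.84998800e-04] [-0.94442291 -4.30035949 13.63108735] [-0.76614618  0.40507352  0.13794106] -0.061503861285003625
```

>>> {"api": "servo_tool", "payload": {
  "jaw": [0,0,0,0],
  "xyz": [
    [0,0,0],
    [0,0,0],
    [0,0,0],
    [0,0,0]
  ],
  "twist": [0.02,0.02,0.02,0]
}}

```text
t: 18.73
tool_pos: [0.5727, 0.2295, 0.0927]
tool_rot: [0.603, 0.798, 0.0, 0.001]
contact_force: [-0.9, -3.6, 14.8]
finger_gap: 0.0138
grasp_force: 111.8
```

```bash
python3 -c "
from h import *
o=r.get_obs();print(o['tool_pos'],o['tool_rot'],o['contact_force'],o['torque'],o['joint_positions'][5])"
```

```text
[0.57273683 0.2294717  0.0926522 ] [6.03026739e-01 7.97720576e-01 4.65325316e-04 6.45933185e-04] [-0.93172891 -3.58105672 14.83523223] [-0.76772567  0.45418184  0.15216601] -0.0015218305806717772
```

>>> {"api": "servo_tool", "payload": {
  "jaw": [0,0,0,0],
  "xyz": [
    [0,0,0],
    [0,0,0],
    [0,0,0],
    [0,0,0]
  ],
  "twist": [0.015,0.015,0,0]
}}

```text
t: 19.23
tool_pos: [0.5728, 0.2295, 0.0927]
tool_rot: [0.615, 0.789, 0.001, 0.001]
contact_force: [-2.0, -4.4, 14.0]
finger_gap: 0.0136
grasp_force: 111.8
```

```bash
python3 - <<'E'
from h import *
o=r.get_obs();print(o['tool_pos'],o['tool_rot'],o['contact_force'],o['torque'],o['joint_positions'][5])
s=snap('top','t5.png'); w=cloud(s)
m=(np.hypot(w[...,0]-.572,w[...,1]-.229)<.09)&(w[...,2]>.135)&(w[...,2]<.16)
p=w[m]; print(len(p)); c=p.mean(0);V=np.linalg.svd((p-c)[:,:2],full_matrices=False)[2];print(c,np.arctan2(V[0,1],V[0,0]))
# vice yaw from jaws/base
m=(w[...,2]>.008)&(w[...,2]<.06)&(np.hypot(w[...,0]-.613,w[...,1]-.245)<.11)
print(cv2.minAreaRect(w[m][:,:2].astype(np.float32)*1000))
cv2.imwrite('pics/m5.png',cv2.resize(s['image'][100:270,190:390,::-1],None,fx=3,fy=3,interpolation=cv2.INTER_CUBIC))
E
```

```text
[0.57276653 0.22947947 0.09267603] [6.14837300e-01 7.88653539e-01 5.15682347e-04 6.50978623e-04] [-1.95253034 -4.43671997 14.04621028] [-0.70653951  0.36501475  0.12503039] 0.028217480276153516
0<stdin>:5: RuntimeWarning: Mean of empty slice.
  ret = um.true_divide(
Traceback (most recent call last):
IndexError: index 0 is out of bounds for axis 0 with size 0
```

```bash
python3 - <<'E'
from h import *
s=snap('wrist','w6.png'); w=cloud(s)
d=np.hypot(w[...,0]-.572,w[...,1]-.229)
for z0,z1 in [(.135,.15),(.138,.156)]:
    p=w[(d<.09)&(w[...,2]>z0)&(w[...,2]<z1)]; c=p.mean(0);V=np.linalg.svd((p-c)[:,:2],full_matrices=False)[2];print(len(p),c,np.arctan2(V[0,1],V[0,0]))
m=(w[...,2]>.006)&(w[...,2]<.06)&(np.hypot(w[...,0]-.613,w[...,1]-.245)<.11)
print(cv2.minAreaRect(w[m][:,:2].astype(np.float32)*1000))
cv2.imwrite('pics/m6.png',s['image'][:,:,::-1])
E
```

```text
6273 [0.56710223 0.25407599 0.14659102] -1.3176866583497222
10231 [0.56772569 0.25161767 0.14902825] -1.3180840918368504
((615.159912109375, 245.17433166503906), (171.80294799804688, 89.85299682617188), 21.026546478271484)
```

View pics/m6.png

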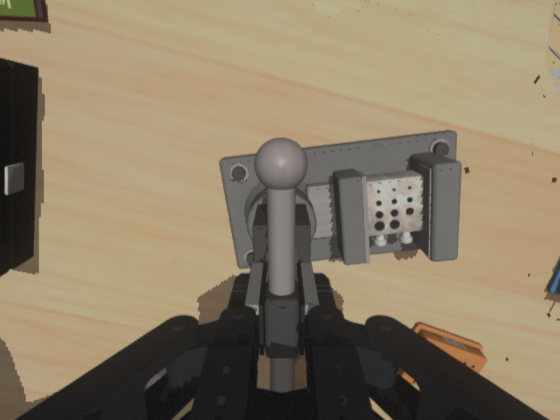

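```bash
python3 - <<'E'
from h import *
a=.367;ex=np.array([np.cos(a),np.sin(a)]);ey=np.array([-ex[1],ex[0]])
def prof(s,n,o):
    w=cloud(s); q=w[...,:2]-o; X=q@ex;Y=q@ey
    m=(abs(Y)<.02)&(X>.02)&(X<.12)
    print(n,[(round(x*1000),round(float(np.median(w[...,2][m&(X>=x)&(X<x+.002)]))*1,3) if 0 else round(float(np.nanmedian(w[...,2][m&(X>=x)&(X<x+.002)]))*1000)) for x in np.arange(.02,.12,.002) if (m&(X>=x)&(X<x+.002)).sum()>2])
o=np.array([.5715,.229])
prof(dict(np.load('top0.npz')),'top0',o)
prof(dict(np.load('wrist2.npz')),'w2',o)
prof(dict(np.load('scene0.npz')),'sc0',o)
prof(snap('wrist'),'w6',o); prof(snap('scene'),'sc6',o)
E
```

```text
top0 [(20, 41), (22, 27), (24, 25), (26, 25), (28, 25), (30, 39), (32, 53), (34, 53), (36, 53), (38, 53), (40, 53), (42, 53), (44, 53), (46, 53), (48, 52), (54, 31), (56, 37), (58, 44), (60, 44), (62, 45), (64, 45), (66, 44), (68, 44), (70, 45), (72, 45), (74, 45), (76, 45), (78, 44), (80, 45), (82, 45), (84, 45), (86, 45), (88, 45), (90, 44), (92, 45), (94, 50), (96, 56), (98, 57), (100, 57), (102, 57), (104, 57), (106, 57), (108, 57), (110, 56), (112, 54)]
w2 [(20, 200), (22, 200), (24, 200), (26, 200), (28, 200), (30, 200), (32, 197), (34, 51), (36, 52), (38, 52), (40, 52), (42, 52), (44, 52), (46, 52), (48, 52), (56, 39), (58, 42), (60, 43), (62, 44), (64, 44)]
sc0 [(20, 22), (22, 41), (24, 23), (26, 23), (28, 35), (30, 42), (32, 42), (34, 45), (36, 52), (38, 51), (40, 52), (42, 51), (44, 51), (46, 52), (48, 51), (50, 50), (56, 45), (58, 44), (60, 43), (62, 44), (64, 43), (66, 43), (68, 44), (70, 43), (72, 43), (74, 44), (76, 44), (78, 43), (80, 43), (82, 42), (84, 42), (86, 42), (88, 43), (90, 44), (92, 44), (94, 47), (96, 48), (98, 54), (100, 55), (102, 56), (104, 55), (106, 56
[... 321 characters left out ...]
(70, 44), (72, 44), (74, 44), (76, 44), (78, 44), (80, 44), (82, 44), (84, 44), (86, 44), (88, 44), (90, 44), (92, 44), (94, 46), (96, 53), (98, 55), (100, 56), (102, 56), (104, 56), (106, 56), (108, 56), (110, 56), (112, 55), (114, 54)]
sc6 [(20, 81), (24, 95), (26, 94), (28, 93), (30, 164), (32, 172), (34, 97), (36, 173), (38, 44), (40, 43), (42, 188), (44, 192), (46, 186), (48, 53), (50, 193), (52, 122), (54, 197), (56, 51), (58, 208), (60, 210), (64, 44), (66, 44), (68, 44), (70, 43), (72, 43), (74, 43), (76, 44), (78, 43), (80, 43), (82, 41), (84, 42), (86, 39), (88, 32), (90, 23), (94, 47), (96, 52), (98, 55), (100, 55), (102, 55), (104, 56), (106, 56), (108, 55), (110, 56), (112, 54)]
```

```bash
python3 - <<'E'
from h import *
a=.367;ex=np.array([np.cos(a),np.sin(a)]);ey=np.array([-ex[1],ex[0]])
def prof(s,n,o=np.array([.5715,.229])):
    w=cloud(s); q=w[...,:2]-o; X=q@ex;Y=q@ey;Z=w[...,2]
    m=(abs(Y)<.035)&(X>.02)&(X<.075)&(Z>.048)&(Z<.06)
    print(n,m.sum(),np.percentile(X[m],[1,5,50,95,99]).round(4),np.percentile(Y[m],[1,99]).round(3))
    m=(abs(Y)<.035)&(X>.05)&(X<.085)&(Z>.04)&(Z<.0465)
    print('  block',m.sum(),np.percentile(X[m],[1,5]).round(4))
for f in ['top0','wrist2','scene0']: prof(dict(np.load(f+'.npz')),f)
prof(snap('wrist'),'w6')
o=r.get_obs();print(o['t'],o['torque'],o['tau'])
E
```

```text
top0 352 [0.0308 0.0314 0.0396 0.0478 0.0569] [-0.029  0.029]
  block 308 [0.0561 0.0567]
wrist2 337 [0.0327 0.0333 0.0413 0.0494 0.0502] [0.016 0.029]
  block 90 [0.0577 0.058 ]
scene0 207 [0.031  0.032  0.0396 0.049  0.0502] [-0.03  0.03]
  block 168 [0.0568 0.0585]
w6 2460 [0.0404 0.0408 0.0488 0.0569 0.0576] [-0.029  0.029]
  block 2224 [0.0561 0.0605]
19.475 [-0.7775497   0.45278264  0.25372275] [  1.75070554 -56.30438805 -18.74089122   0.77772969  -0.80486745
   0.17167416]
```

>>> {"api": "servo_tool", "payload": {
  "jaw": [0,0,0,0],
  "xyz": [
    [0,0,0],
    [0,0,0],
    [0,0,0],
    [0,0,0]
  ],
  "twist": [0.02,0,0,0]
}}

```text
t: 19.98
tool_pos: [0.5728, 0.2295, 0.0927]
tool_rot: [0.623, 0.783, 0.0, 0.001]
contact_force: [-1.6, -3.5, 13.5]
finger_gap: 0.0137
grasp_force: 111.8
```

```bash
python3 - <<'E'
from h import *
T=[]
for i in range(6):
    o=r.get_obs();T.append(o['torque'][2]);r.snapshot('top')
print(T,o['tool_rot'],-2*np.arcsin(o['tool_rot'][0]))
E
```

```text
[np.float64(0.26888911269415505), np.float64(0.3269665774354419), np.float64(0.2663143241375229), np.float64(0.3291480334137463), np.float64(0.26228441599394803), np.float64(0.3258673849694442)] [6.22585590e-01 7.82551273e-01 4.90129407e-04 6.69509723e-04] -1.3440848554880822
```

Torque is up to 0.3 N m, above the spindle's 0.15 N m friction, and the jaw has moved about 8 mm onto the block, so it is at the stop. I ease back into the play and release.

>>> {"api": "servo_tool", "payload": {
  "jaw": [0,0,0,0,0.3,0.6,1,1],
  "xyz": [
    [0,0,0],
    [0,0,0],
    [0,0,-0.4],
    [0,0,0],
    [0,0,0],
    [0,0,0],
    [0,0,0],
    [0,0,0]
  ],
  "twist": [-0.04,-0.04,0,0,0,0,0,0]
}}

```text
t: 21.28
tool_pos: [0.5722, 0.2297, 0.0915]
tool_rot: [0.591, 0.807, -0.0, -0.0]
contact_force: [0.3, 0.2, -0.4]
finger_gap: 0.0784
grasp_force: 0.0
```

>>> {"api": "servo_tool", "payload": {
  "jaw": [1,1,1,1,1,1,1,1],
  "xyz": [
    [0,0,0],
    [0,0,0],
    [0,0,-10],
    [0,0,-25],
    [0,0,-30],
    [0,0,-30],
    [0,0,-30],
    [0,0,0]
  ],
  "twist": [0,0,0,0,0,0,0,0]
}}

```text
t: 22.28
tool_pos: [0.5731, 0.2299, 0.2196]
tool_rot: [0.591, 0.807, 0.002, 0.001]
contact_force: [-0.3, 1.0, -0.5]
finger_gap: 0.0854
grasp_force: 0.0
```

```bash
python3 st.py; python3 - <<'E'
from h import *
s=snap('wrist','w7.png'); w=cloud(s)
d=np.hypot(w[...,0]-.572,w[...,1]-.229)
p=w[(d<.09)&(w[...,2]>.135)&(w[...,2]<.16)]; c=p.mean(0);V=np.linalg.svd((p-c)[:,:2],full_matrices=False)[2];t=(p-c)[:,:2]@V[0]
print(len(p),c,np.arctan2(V[0,1],V[0,0]),c[:2]+V[0]*(t.min()+t.max())/2,np.percentile(p[:,2],99))
m=(w[...,2]>.006)&(w[...,2]<.06)&(np.hypot(w[...,0]-.613,w[...,1]-.245)<.11)
print(cv2.minAreaRect(w[m][:,:2].astype(np.float32)*1000))
a=cv2.imread('pics/s4.png')[120:300,180:400];b=cv2.imread('pics/w7.png')
c=np.zeros((420,800,3),np.uint8);c[:360,:440]=cv2.resize(a,None,fx=2,fy=2);c[:,440:]=b[:,100:460];cv2.imwrite('pics/m7.png',c)
E
```

```text
22.275 [0.57312001 0.22994392 0.21959655] [-0.26753476  1.03566052 -0.53418892] [-0.02152203  0.00186239 -0.01473493]
0.036 47 [0.5655 0.2151 0.0385]
0.04 85 [0.5652 0.2186 0.0418]
0.044 33 [0.5689 0.2191 0.0458]
0.048 32 [0.5652 0.2205 0.05  ]
0.052 36 [0.5674 0.2205 0.0541]
0.056 29 [0.5689 0.2168 0.0582]
0.06 29 [0.5645 0.2212 0.0619]
0.064 35 [0.5677 0.2186 0.066 ]
0.068 34 [0.5649 0.2207 0.0698]
0.072 32 [0.5664 0.2195 0.074 ]
0.076 27 [0.5664 0.2204 0.0776]
0.08 93 [0.5694 0.2237 0.0824]
0.084 59 [0.5689 0.2223 0.0854]
0.088 15 [0.57   0.2259 0.0904]
0.092 21 [0.5701 0.2246 0.0945]
0.096 18 [0.5699 0.2262 0.0982]
0.1 18 [0.5711 0.2246 0.102 ]
0.104 18 [0.5699 0.2261 0.1058]
0.108 17 [0.5696 0.225  0.1101]
2970 [0.57160366 0.23610521 0.14926739] -1.258718017832944 [0.57342048 0.23047375] 0.15364410807091244
((615.5459594726562, 244.67901611328125), (172.14923095703125, 90.48796081542969), 21.11737060546875)
```

View pics/m7.png

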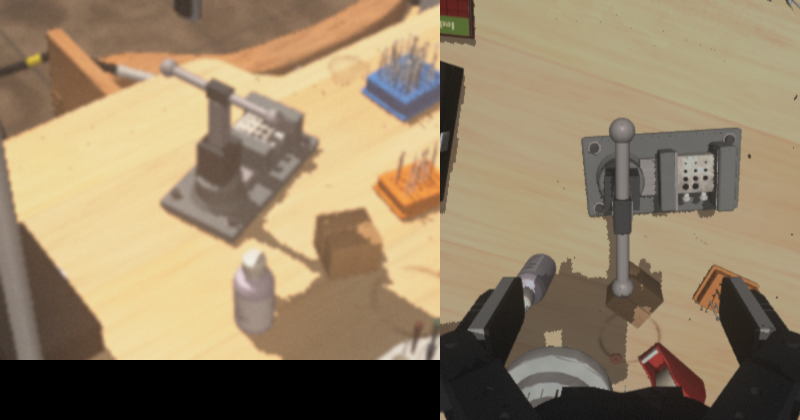

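The key stands upright and home: the ball tops are at 0.153 m, as they should be, and the bar is within 0.06 rad of the vice. The jaw is on the block, and the bottle and wood block are where they were.

```bash
python3 -c "
from cell import r
print(r.job_done())"
```

```text
the job is handed in; nothing more can be done
None
```

The key stands home on the spindle, released and turned clockwise to the stop with the jaw shut on the block; the bottle and wooden block were not touched, and the job is handed in (no verdict was returned).

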